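# Seat the knurled collar on a coffee grinder's head and hold it down

### The job

The coffee grinder's head is on the bench for repair: pick up the closed, knurled collar, put it over the head's spigot the way up it stands, and turn it until its hidden keyways drop over the spigot's pins. Push it fully home against the spring and finish still holding it down there with the gripper, for it rises again when let go. Leave the other things on the bench where they are.

Things in the scene. Friction and masses are not known exactly. Their poses are not given: they have to be found in the camera images.
- collar: the knurled aluminium collar, closed on top, standing on the bench: 50 mm tall, about 0.17 kg. Its upper 18 mm is a solid round band with fine upright ribs, 62 mm across, to be gripped; the lower 32 mm is a hollow skirt, 60 mm outside. Origin at the centre of its underside, z up.
- bore_floor (a point): in the collar, on its axis, 32 mm above its underside: the blind end of its 43 mm bore, which opens downward. Three straight keyways, 120 degrees apart and about 9 mm wide, run the bore's full depth. They cannot be seen from outside, and their angle on the collar is not given: find it by turning.
- seat (a point): centre of the flat round seat (88 mm across), 90 mm above the bench, on the grinding head: a fixed aluminium casting on a 130 mm square wooden cradle. z is the spigot's axis, upward. When the collar is fully home its underside lies on the seat.
- spigot_top (a point): centre of the top of the round steel spigot, 31 mm above the seat. The spigot is 40 mm across; its top 5 mm taper to 33 mm. The collar's bore goes over it.
- pin_tops (a point): on the spigot's axis, 16 mm above the seat, level with the tops of three pins (5 mm thick, 120 degrees apart) that stick out 5 mm from the spigot. Their angle varies and does not follow this frame. A collar whose keyways do not match rests on the pins; turned either way by at most 120 degrees it comes to match (within about 5 degrees) and can go down.
- spring (a joint): the sprung steel ring (58 mm across) round the foot of the spigot, below the pins: how far it is pressed down, in m. 0 at rest, its top 8 mm above the seat; 0.008 when the collar is fully home. It pushes up with about 4 N at first and 10.5 N when home, so a collar let go rises 8 mm again.
- sleeve: plain smooth open aluminium spacer sleeve, 66 mm outside, 48 mm hole, 46 mm tall, standing; origin at the centre of its underside
- tamper: steel tamper standing on its 58 mm foot, 88 mm tall, waisted; origin at the centre of its underside
- cup: small steel cup, 60 mm across, 60 mm tall; origin at the centre of its underside
- jar: amber jar with steel cap, 72 mm across, 110 mm tall; origin at the centre of its underside
- tape: roll of blue tape lying flat, 100 mm across, 25 mm tall; origin at the centre of its underside
- driver: screwdriver with black handle lying on the bench, about 0.2 m long along its own x; origin in the middle of its underside
- burr: dark steel burr disc lying flat, 58 mm across, 12 mm tall; origin at the centre of its underside
Not all that is in view belongs to the job. Leave any green look-alike of the collar alone.

How it is judged (in metres and radians):
On the way:
1. the collar is carried by the gripper, above the bench (height (world z) of collar above 0.04 m and contact force between the fingers and collar above 1 N), for 0.1 s.
At the end, for the whole second after the job is handed in: the collar is upright (tilt under 0.06 rad) and on the spigot's axis (within 4 mm), its underside less than 2.5 mm above the seat, the sprung ring pressed down more than 5.5 mm, and the fingers press on the collar with more than 3 N (z of collar in the frame of seat below 0.0025 m and horizontal distance between collar and seat below 0.004 m and angle between collar's own z axis and vertical below 0.06 rad and value of joint spring above 0.0055 m and contact force between the fingers and collar above 3 N); the arm keeps its last pose, push and grip.
It fails at once if another thing on the bench is moved by more than 30 mm (distance of any of sleeve, tamper, cup, jar, tape, driver, burr from where it was at the start of the episode above 0.03 m).
It fails at once if another standing thing is knocked over (angle between any of sleeve, tamper, cup, jar's own z axis and vertical above 0.6 rad).
It also fails if it takes over 58 s, if anything falls off the work surface, if the arm or the gripper's body presses on something with over 40 N, if the wrist force passes 120 N, or if a joint passes its speed limit or range.

### The arm

A 6-joint arm with a two-finger parallel gripper is mounted at the origin on the work surface. World frame = base frame: x ahead of the robot, y to its left, z up, the work surface at z = 0. Lengths are in m, angles in degrees, forces in N, time in s.
With the tool pointing down it reaches from about 0.375 to 0.9 m from the base axis. Payload 3.1 kg.
Tool frame: the origin (TCP) lies at the very end of the fingers, on their centre line; the grasp point (between the pads) lies 19 mm behind it (r.tcp_to_grasp is the distance from the TCP to the grasp point, in m); z points along the fingers, y is the line along which they close (so a half turn about z gives the same grasp; the last joint's range is limited). The gripper opens to 85 mm and grips with 20 to 120 N. Pads are 22 mm wide; open, the fingers measure 114 mm over their backs; the gripper's body (76 mm by 85 mm) begins 54 mm behind the grasp point. The pads swing forward as they close: fully open they stand 13 mm farther back than shut.
Start: joints at [60.59, 30.224, 82.088, -0, 67.689, -10.227], TCP at [0.205, 0.59, 0.2] pointing down, gripper open.
Joint ranges: [-176.69, 176.69], [-43.24, 126.21], [12.49, 139.97], [-82, 262], [0, 151.66], [-163.58, 163.58]. Speed limits (degrees/s): [159.86, 159.86, 180, 180, 180, 180].

### API

Orientations are given as [roll, pitch, yaw] about the fixed x, y, z axes, in that order (R = Rz(yaw) Ry(pitch) Rx(roll)).
In Python, from cell import sensors, read_camera, camera_model, close_job, r gives the robot as it stands.
- The arm moves only by the tool jog_arm, never from a script. Its argument "deltas" is a list of rows, each an object of numbers: "dx", "dy", "dz": the shift along the tool's x, y, z scaled (see below); "turn": the turn about the tool's z scaled (see below); "grip": the closure, from -1 (fully open) to 1 (shut). A call has 1 to 8 rows; each row shifts and turns the commanded pose from where the row before left it, along the tool's axes as they then stand; what a row does not reach is not made up. The controller multiplies each number of a shift by 0.02 m and each number of a turn by 4 degrees. A row lasts 1/8 s, in which the tool goes at most 62.5 mm and 10.7 degrees, less where a joint would pass 70% of its speed; a pose out of reach is approached as far as the arm can. A call with a number of a shift or a turn outside -1 to 1 is refused whole. A call with a gripper value outside its range is refused whole. The fingers move at their own pace and stop on an object; "newtons" is the grip in N (left out, the last holds). Time passes only in rows, so rows that do not move let the fingers close. It gives the time, the measured TCP pose, the force, the opening and the grip force at its end, in the units of the state.
- sensors.observe(): the state, without advancing time (a new reading comes with each control period).
- read_camera(name): name is "side" or "top" or "wrist"; returns the picture (420x560x3 uint8, red, green, blue); there is no depth.
- camera_model(name): a dict with "camera_matrix" (3x3 intrinsics, pixels), "dist_coeffs" ([k1, k2, p1, p2, k3] as OpenCV has them; the pictures are not rectified), "cam_to_world" (4x4, takes a point from camera to world coordinates). Camera axes: x right, y up, looking along -z (the intrinsics and any distortion apply to the point x, -y, -z); pixel columns grow to the right and rows downward; lengths in m; the calibration is good to about 2 mm. A picture is of the moment at which its call begins: read the wrist's pose just before it. camera_model takes no time and is no camera call; for the wrist camera it gives the pose at the moment of the call.
- close_job(): hands the job in; it is judged then, once.
The state is a dict: "t": time; "qpos": joint angles; "qvel": joint speeds; "effort": joint torques, N m; "tool_pos": TCP position; "tool_rot": TCP orientation; "contact_force": force on the tool from outside, world axes, zero at the start; "ft_torque": the same for the moment, N m; "grip_width": finger opening in m; "grasp_force": force on a finger pad.
Only numpy, scipy, OpenCV 4.12 (cv2) and the standard library are available. Lean on these libraries where they do the work, as an engineer would, in place of code of your own. Each camera call takes 0.05 s, during which the arm holds its last target. There are 200 camera calls.

## Working session

There is one attempt and no reset: what is moved stays moved. The work goes in short steps, Python scripts to look and compute and a tool call to move; the robot and the scene stay as the last step left them, time stands still between calls to the robot, and variables do not carry over. Pictures are saved under pics/ and viewed, at most 10 in all, crops included, and the job is handed in when it is done.

Besides the shell and the picture viewer there is one more tool, called after "Request:" as name([rows], argument=value, ...), one row to a line, values as JSON. jog_arm: Moves the arm, as the interface text tells. Its arguments: {"type":"object","properties":{"deltas":{"type":"array"},"newtons":{"type":"number"}},"required":["deltas"]}

```bash
mkdir -p pics; cat > h.py <<'E'
import cv2,numpy as np
from cell import sensors, read_camera, camera_model, close_job, r
def ray(m,u,v):
    K=np.array(m["camera_matrix"],float);d=np.array(m["dist_coeffs"],float);T=np.array(m["cam_to_world"])
    p=cv2.undistortPoints(np.array([[[u,v]]],float),K,d)[0,0]
    return T[:3,3],T[:3,:3]@np.array([p[0],-p[1],-1])
def atz(m,u,v,z):
    o,d=ray(m,u,v);return o+d*(z-o[2])/d[2]
def proj(m,P):
    K=np.array(m["camera_matrix"],float);d=np.array(m["dist_coeffs"],float);T=np.linalg.inv(np.array(m["cam_to_world"]))
    c=np.atleast_2d(P)@T[:3,:3].T+T[:3,3];c=c*[1,-1,-1]
    return cv2.projectPoints(c,np.zeros(3),np.zeros(3),K,d)[0][:,0]
E
python3 - <<'E'
from h import *
for n in("top","side"):
    cv2.imwrite(f"pics/{n}0.png",read_camera(n)[:,:,::-1])
    print(n,np.round(camera_model(n)["cam_to_world"],3).tolist())
print(sensors.observe())
E
```

```text
top [[-0.017, 0.997, -0.077, 0.511], [-0.999, -0.014, 0.033, -0.016], [0.032, 0.078, 0.996, 1.183], [0.0, 0.0, 0.0, 1.0]]
side [[0.798, 0.454, -0.397, 0.104], [-0.603, 0.588, -0.539, -0.745], [-0.011, 0.669, 0.743, 1.091], [0.0, 0.0, 0.0, 1.0]]
{'t': 0.1, 'qpos': array([ 6.05894483e+01,  3.02743672e+01,  8.21493425e+01,  7.57623164e-04,
        6.76887482e+01, -1.02278998e+01]), 'qvel': array([ 0.03356277, -0.12255121, -0.13106611, -0.06911267, -0.03890604,
       -0.04201052]), 'effort': array([-6.11465839e-04, -4.43303740e+01, -1.78585643e+01, -2.71576582e-04,
        3.84079452e-03,  1.60697056e-05]), 'tool_pos': array([0.20498759, 0.58968562, 0.19942207]), 'tool_rot': array([-1.79889453e+02, -2.06576719e-02,  1.60817040e+02]), 'contact_force': array([ 0.67735098,  1.06024002, -0.01406223]), 'ft_torque': array([-0.03829206, -0.01350392, -0.0111258 ]), 'grasp_force': 0.0, 'grip_width': 0.0852348164126367}
```

View pics/top0.png

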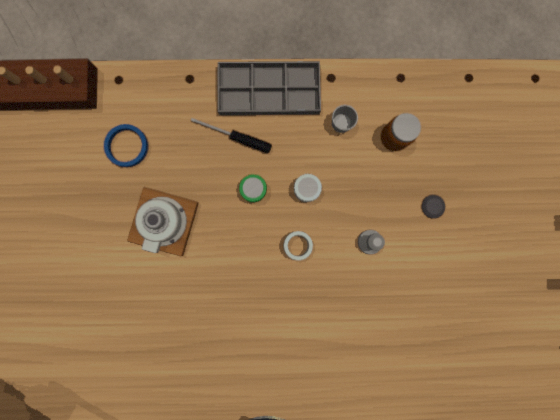

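View pics/side0.png

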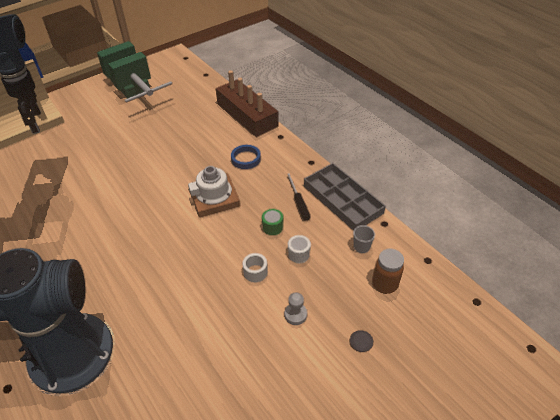

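The top view shows the collar at about (308,188), the green look-alike at (253,188), the sleeve at (298,246) and the head's spigot at about (153,220). The side view has the collar at (299,248) and the head at (211,180). I'll zoom in on these.

```bash
python3 - <<'E'
from h import *
t=cv2.imread("pics/top0.png");s=cv2.imread("pics/side0.png")
z=lambda im,x,y:cv2.resize(im[y:y+56,x:x+80],(400,280),interpolation=cv2.INTER_CUBIC)
cv2.imwrite("pics/crop.png",np.vstack([np.hstack([z(t,270,160),z(t,120,190)]),np.hstack([z(s,260,220),z(s,175,150)])]))
mt,ms=camera_model("top"),camera_model("side")
print(atz(mt,308,187,.05),atz(mt,253,188,.05),atz(mt,298,245,.046),atz(mt,153,220,.121),atz(mt,371,242,.04),atz(mt,344,118,.06))
print(atz(ms,299,243,.05),atz(ms,211,172,.121))
E
```

```text
[ 0.62956146 -0.10540049  0.05      ] [0.62898118 0.01873037 0.05      ] [ 0.49931574 -0.08054655  0.046     ] [0.55717175 0.22672548 0.121     ] [ 0.50303473 -0.2472348   0.04      ] [ 0.78518928 -0.18997079  0.06      ]
[ 0.6302383  -0.10561941  0.05      ] [0.55516224 0.21317817 0.121     ]
```

View pics/crop.png

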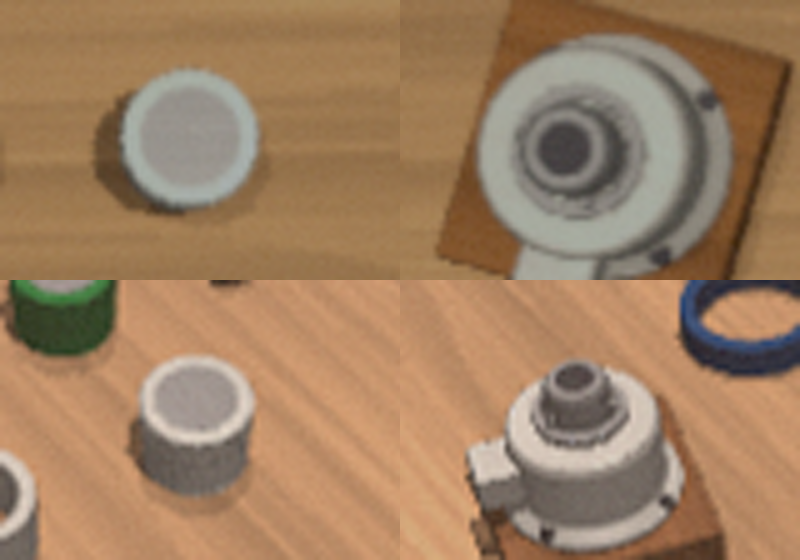

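```bash
python3 - <<'E'
from h import *
mt,ms,w=camera_model("top"),camera_model("side"),camera_model("wrist")
print(atz(mt,307.8,187.4,.05),atz(mt,152.6,219.6,.121),atz(mt,156,219.7,.09))
print(atz(ms,298.8,243.8,.05),atz(ms,210.2,169.4,.121))
T=np.array(w["cam_to_world"]);print(T.round(3).tolist(),np.array(w["camera_matrix"]).round(0).tolist())
E
```

```text
[ 0.628659   -0.10492892  0.05      ] [0.5580222  0.22756509 0.121     ] [0.55907143 0.22734839 0.09      ]
[ 0.62808511 -0.1074623   0.05      ] [0.55911949 0.22414925 0.121     ]
[[0.329, -0.91, -0.251, 0.141], [0.944, 0.317, 0.089, 0.613], [-0.002, -0.266, 0.964, 0.372], [0.0, 0.0, 0.0, 1.0]] [[316.0, 0.0, 276.0], [0.0, 316.0, 209.0], [0.0, 0.0, 1.0]]
```

Request:
jog_arm([
  {"dx": -0.94,"dy": -0.47,"dz": -0.2,"grip": -1},
  {"dx": -0.94,"dy": -0.47,"dz": -0.2,"grip": -1},
  {"dx": -0.94,"dy": -0.47,"dz": -0.2,"grip": -1},
  {"dx": -0.94,"dy": -0.47,"dz": -0.2,"grip": -1},
  {"dx": -0.94,"dy": -0.47,"dz": -0.2,"grip": -1},
  {"dx": -0.94,"dy": -0.47,"dz": -0.2,"grip": -1},
  {"dx": -0.94,"dy": -0.47,"dz": -0.2,"grip": -1},
  {"dx": -0.94,"dy": -0.47,"dz": -0.2,"grip": -1},
])

```text
invalid input at $.deltas[0]: expected keys dx, dy, dz, turn, grip
```

Request:
jog_arm([
  {"dx": -0.94,"dy": -0.47,"grip": -1},
  {"dx": -0.94,"dy": -0.47,"grip": -1},
  {"dx": -0.94,"dy": -0.47,"grip": -1},
  {"dx": -0.94,"dy": -0.47,"grip": -1},
  {"dx": -0.94,"dy": -0.47,"grip": -1},
  {"dx": -0.94,"dy": -0.47,"grip": -1},
  {"dx": -0.94,"dy": -0.47,"grip": -1},
  {"dx": -0.94,"dy": -0.47,"grip": -1},
])

```text
invalid input at $.deltas[0]: expected keys dx, dy, dz, turn, grip
```

Request:
jog_arm([
  {"dx": -0.94,"dy": -0.47,"grip": -1},
  {"dx": -0.94,"dy": -0.47,"grip": -1},
  {"dx": -0.94,"dy": -0.47,"grip": -1},
  {"dx": -0.94,"dy": -0.47,"grip": -1},
  {"dx": -0.94,"dy": -0.47,"grip": -1},
  {"dx": -0.94,"dy": -0.47,"grip": -1},
  {"dx": -0.94,"dy": -0.47,"grip": -1},
  {"grip": -1},
])

```text
invalid input at $.deltas[0]: expected keys dx, dy, dz, turn, grip
```

```bash
python3 - <<'E'
from h import *
m=camera_model("wrist");im=read_camera("wrist")[:,:,::-1].copy();s=sensors.observe()
np.save("mw1.npy",m,allow_pickle=True)
print(s["tool_pos"],s["tool_rot"],s["t"],s["contact_force"])
print(proj(m,np.array([[.5585,.226,.121],[.5585,.226,.09]])))
cv2.imwrite("pics/w1.png",im)
E
```

```text
[0.20501722 0.5897845  0.19954185] [-1.79905265e+02 -1.71227907e-02  1.60818444e+02] 0.15 [ 0.19068681 -0.88941616  0.78424939]
[[100.64035138 544.13133124]
 [111.35105116 517.72621301]]
```

View pics/w1.png

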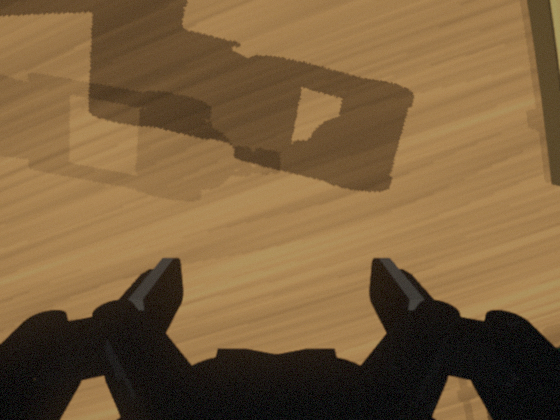

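The moves were refused because every row needs all five keys. The wrist view shows only the bench and the fingers, with image-up along +x of the tool.

Request:
jog_arm([
  {"dx": -0.94,"dy": -0.47,"dz": -0.2,"turn": 0,"grip": -1},
  {"dx": -0.94,"dy": -0.47,"dz": -0.2,"turn": 0,"grip": -1},
  {"dx": -0.94,"dy": -0.47,"dz": -0.2,"turn": 0,"grip": -1},
  {"dx": -0.94,"dy": -0.47,"dz": -0.2,"turn": 0,"grip": -1},
  {"dx": -0.94,"dy": -0.47,"dz": -0.2,"turn": 0,"grip": -1},
  {"dx": -0.94,"dy": -0.47,"dz": -0.2,"turn": 0,"grip": -1},
  {"dx": -0.94,"dy": -0.47,"dz": -0.2,"turn": 0,"grip": -1},
  {"dx": -0.94,"dy": -0.47,"dz": -0.2,"turn": 0,"grip": -1},
])

```text
t: 1.15
tool_pos: [0.3237, 0.4688, 0.2326]
tool_rot: [180.0, 0.0, 160.8]
contact_force: [0.8, -0.5, 0.4]
grip_width: 0.0854
grasp_force: 0.0
```

Request:
jog_arm([
  {"dx": -0.94,"dy": -0.5,"dz": 0,"turn": 0,"grip": -1},
  {"dx": -0.94,"dy": -0.5,"dz": 0,"turn": 0,"grip": -1},
  {"dx": -0.94,"dy": -0.5,"dz": 0,"turn": 0,"grip": -1},
  {"dx": -0.94,"dy": -0.5,"dz": 0,"turn": 0,"grip": -1},
  {"dx": -0.94,"dy": -0.5,"dz": 0,"turn": 0,"grip": -1},
  {"dx": -0.94,"dy": -0.5,"dz": 0,"turn": 0,"grip": -1},
  {"dx": -0.94,"dy": -0.5,"dz": 0,"turn": 0,"grip": -1},
  {"dx": -0.94,"dy": -0.5,"dz": 0,"turn": 0,"grip": -1},
])

```text
t: 2.15
tool_pos: [0.4392, 0.3438, 0.2324]
tool_rot: [180.0, 0.0, 160.8]
contact_force: [0.1, 0.7, -0.3]
grip_width: 0.0853
grasp_force: 0.0
```

Request:
jog_arm([
  {"dx": -0.94,"dy": -0.7,"dz": 0,"turn": 0,"grip": -1},
  {"dx": -0.94,"dy": -0.7,"dz": 0,"turn": 0,"grip": -1},
  {"dx": -0.94,"dy": -0.7,"dz": 0,"turn": 0,"grip": -1},
  {"dx": -0.94,"dy": -0.7,"dz": 0,"turn": 0,"grip": -1},
  {"dx": 0,"dy": -0.7,"dz": 0,"turn": 0,"grip": -1},
  {"dx": 0,"dy": 0,"dz": 0,"turn": 0,"grip": -1},
  {"dx": 0,"dy": 0,"dz": 0,"turn": 0,"grip": -1},
])

```text
t: 3.02
tool_pos: [0.4859, 0.2544, 0.2325]
tool_rot: [180.0, -0.0, 160.8]
contact_force: [-0.9, -0.5, 1.1]
grip_width: 0.0854
grasp_force: 0.0
```

```bash
python3 - <<'E'
from h import *
m=camera_model("wrist");im=read_camera("wrist")[:,:,::-1].copy();s=sensors.observe()
np.save("mw1.npy",m,allow_pickle=True)
print(s["tool_pos"],s["tool_rot"],s["t"],s["contact_force"])
print(proj(m,np.array([[.5585,.226,.121],[.5585,.226,.09]])))
cv2.imwrite("pics/w1b.png",im)
E
```

```text
[0.48599274 0.2546023  0.23244903] [ 1.79980971e+02 -5.03486582e-03  1.60864151e+02] 3.075 [ 0.19880991 -0.05377085  0.23252973]
[[272.19350675 274.1602169 ]
 [272.48610653 260.89467845]]
```

View pics/w1b.png

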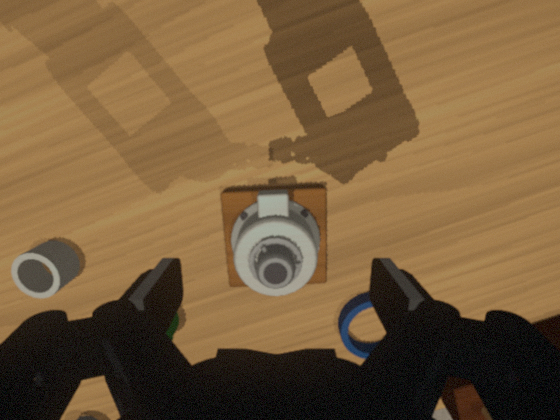

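The head is in view, with the spigot top at about (275,268). I'll measure it in an enlarged crop.

```bash
python3 - <<'E'
from h import *
im=cv2.imread("pics/w1b.png")
c=cv2.resize(im[205:305,225:325],(600,600),interpolation=cv2.INTER_CUBIC)
cv2.imwrite("pics/w1c.png",c)
m=np.load("mw1.npy",allow_pickle=True).item()
for u,v,z in((275,270,.121),(276,256,.09)): print(atz(m,u,v,z))
E
```

```text
[0.55513052 0.23012258 0.121     ]
[0.55431202 0.23149522 0.09      ]
```

View pics/w1c.png

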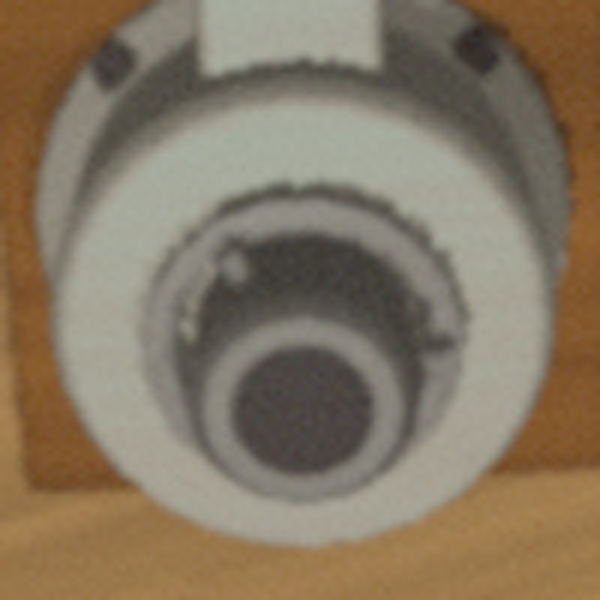

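```bash
python3 - <<'E'
from h import *
from scipy.optimize import least_squares as ls
m=np.load("mw1.npy",allow_pickle=True).item()
mt,ms=camera_model("top"),camera_model("side")
print(atz(m,275.7,272.9,.121),atz(m,275.8,258.2,.09))
# wrist circle-fit on collar-independent: seat ellipse rays
ob=[(mt,152.6,219.6,.121),(mt,156,219.7,.09),(ms,210.2,169.4,.121),(m,275.7,272.9,.121),(m,275.8,258.2,.09)]
f=lambda p:np.concatenate([atz(c,u,v,z)[:2]-p for c,u,v,z in ob])
print(ls(f,[.55,.22]).x)
E
```

```text
[0.55834146 0.22973694 0.121     ] [0.55668054 0.23044224 0.09      ]
[0.55824703 0.22784838]
```

Collar next, viewed from the same relative pose so that the wrist camera's bias cancels.

Request:
jog_arm([
  {"dx": -0.56,"dy": -0.92,"dz": 0,"turn": 0,"grip": -1},
  {"dx": -0.56,"dy": -0.92,"dz": 0,"turn": 0,"grip": -1},
  {"dx": -0.56,"dy": -0.92,"dz": 0,"turn": 0,"grip": -1},
  {"dx": -0.56,"dy": -0.92,"dz": 0,"turn": 0,"grip": -1},
  {"dx": -0.56,"dy": -0.92,"dz": 0,"turn": 0,"grip": -1},
  {"dx": -0.56,"dy": -0.92,"dz": 0,"turn": 0,"grip": -1},
  {"dx": -0.56,"dy": -0.92,"dz": 0,"turn": 0,"grip": -1},
  {"dx": -0.56,"dy": -0.92,"dz": 0,"turn": 0,"grip": -1},
])

```text
t: 4.08
tool_pos: [0.5228, 0.0858, 0.2324]
tool_rot: [180.0, 0.0, 160.9]
contact_force: [1.4, -0.3, -0.3]
grip_width: 0.0855
grasp_force: 0.0
```

Request:
jog_arm([
  {"dx": -0.56,"dy": -0.92,"dz": 0.4,"turn": 0,"grip": -1},
  {"dx": -0.56,"dy": -0.92,"dz": 0.4,"turn": 0,"grip": -1},
  {"dx": -0.56,"dy": -0.92,"dz": 0.4,"turn": 0,"grip": -1},
  {"dx": -0.56,"dy": -0.92,"dz": 0.4,"turn": 0,"grip": -1},
  {"dx": -0.56,"dy": -0.92,"dz": 0.4,"turn": 0,"grip": -1},
  {"dx": -0.56,"dy": -0.92,"dz": 0.4,"turn": 0,"grip": -1},
  {"dx": -0.56,"dy": -0.92,"dz": 0.4,"turn": 0,"grip": -1},
  {"dx": -0.56,"dy": -0.92,"dz": 0.4,"turn": 0,"grip": -1},
])

```text
t: 5.08
tool_pos: [0.5593, -0.0842, 0.1678]
tool_rot: [180.0, 0.0, 160.8]
contact_force: [0.4, 0.2, -0.5]
grip_width: 0.0848
grasp_force: 0.0
```

Request:
jog_arm([
  {"dx": 0,"dy": 0,"dz": 0,"turn": 0,"grip": -1},
  {"dx": 0,"dy": 0,"dz": 0,"turn": 0,"grip": -1},
])

```text
t: 5.32
tool_pos: [0.5588, -0.0827, 0.1683]
tool_rot: [180.0, -0.0, 160.8]
contact_force: [0.2, 0.9, -1.3]
grip_width: 0.0851
grasp_force: 0.0
```

```bash
python3 - <<'E'
from h import *
m=camera_model("wrist");im=read_camera("wrist")[:,:,::-1].copy();s=sensors.observe()
np.save("mw2.npy",m,allow_pickle=True)
print(s["tool_pos"],s["tool_rot"],s["t"],s["contact_force"])
print(proj(m,np.array([[.6285,-.106,.05]])))
cv2.imwrite("pics/w2.png",im)
u,v=proj(m,np.array([[.6285,-.106,.05]]))[0].astype(int); print(u-50,v-50)
c=im[v-50:v+50,u-50:u+50]
cv2.imwrite("pics/w2c.png",cv2.resize(c,(600,600),interpolation=cv2.INTER_CUBIC))
E
```

```text
[ 0.55879909 -0.08238869  0.16846523] [ 1.79979635e+02 -1.13301655e-02  1.60829873e+02] 5.375 [ 0.01911199 -0.19871143 -0.16816075]
[[276.16527468 267.15165178]]
226 217
```

View pics/w2c.png

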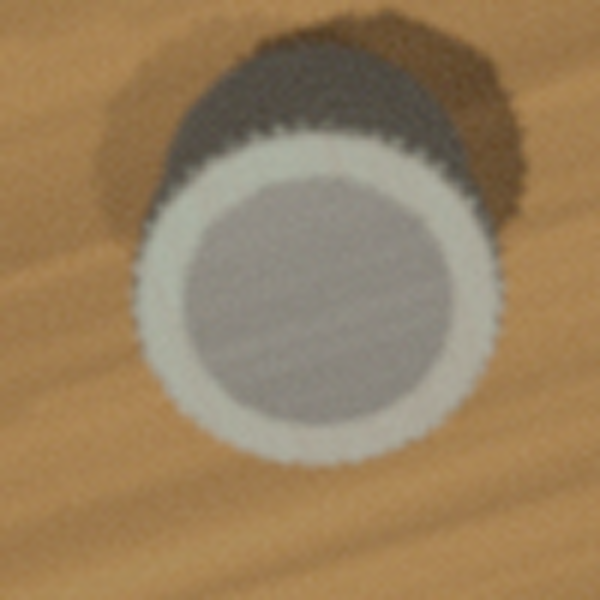

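The collar's rim is centred at crop (317,297), which is about image (278.6,266).

```bash
python3 - <<'E'
from h import *
m=np.load("mw2.npy",allow_pickle=True).item()
p=atz(m,278.6,266.0,.05);print(p)
s=sensors.observe()["tool_pos"];a=np.deg2rad(160.83)
d=np.array([.6285,-.1045])-s[:2]
print([np.cos(a)*d[0]+np.sin(a)*d[1],np.sin(a)*d[0]-np.cos(a)*d[1]])
E
```

```text
[ 0.628108   -0.10326655  0.05      ]
[np.float64(-0.0730966231851073), np.float64(0.002002628743746234)]
```

Request:
jog_arm([
  {"dx": -0.9,"dy": 0.1,"dz": 0,"turn": 0,"grip": -1},
  {"dx": -0.9,"dy": 0,"dz": 0.3,"turn": 0,"grip": -1},
  {"dx": -0.9,"dy": 0,"dz": 0.6,"turn": 0,"grip": -1},
  {"dx": -0.95,"dy": 0,"dz": 0.6,"turn": 0,"grip": -1},
  {"dx": 0,"dy": 0,"dz": 1,"turn": 0,"grip": -1},
  {"dx": 0,"dy": 0,"dz": 1,"turn": 0,"grip": -1},
  {"dx": 0,"dy": 0,"dz": 0.5,"turn": 0,"grip": -1},
  {"dx": 0,"dy": 0,"dz": 0,"turn": 0,"grip": -1},
])

```text
t: 6.38
tool_pos: [0.628, -0.1045, 0.0874]
tool_rot: [180.0, -0.1, 160.8]
contact_force: [-0.2, 0.8, 0.2]
grip_width: 0.0854
grasp_force: 0.0
```

Request:
jog_arm([
  {"dx": 0,"dy": 0,"dz": 1,"turn": 0,"grip": -1},
  {"dx": 0,"dy": 0,"dz": 1,"turn": 0,"grip": -1},
  {"dx": 0,"dy": 0,"dz": 0.9,"turn": 0,"grip": -1},
  {"dx": 0,"dy": 0,"dz": 0.6,"turn": 0,"grip": -1},
  {"dx": 0,"dy": 0,"dz": 0,"turn": 0,"grip": -1},
  {"dx": 0,"dy": 0,"dz": 0,"turn": 0,"grip": -1},
])

```text
t: 7.12
tool_pos: [0.6292, -0.1052, 0.0188]
tool_rot: [-180.0, 0.1, 160.8]
contact_force: [-0.2, 0.2, -0.2]
grip_width: 0.0851
grasp_force: 0.0
```

Request:
jog_arm([
  {"dx": 0,"dy": 0,"dz": 0,"turn": 0,"grip": 1},
  {"dx": 0,"dy": 0,"dz": 0,"turn": 0,"grip": 1},
  {"dx": 0,"dy": 0,"dz": 0,"turn": 0,"grip": 1},
  {"dx": 0,"dy": 0,"dz": 0,"turn": 0,"grip": 1},
  {"dx": 0,"dy": 0,"dz": 0,"turn": 0,"grip": 1},
  {"dx": 0,"dy": 0,"dz": 0,"turn": 0,"grip": 1},
], newtons=60)

```text
t: 7.88
tool_pos: [0.6294, -0.1052, 0.0191]
tool_rot: [180.0, 0.1, 160.8]
contact_force: [0.4, 0.6, 5.9]
grip_width: 0.0
grasp_force: 2.8
```

The fingers shut fully, so the collar was missed. I'll look.

```bash
python3 - <<'E'
from h import *
w=read_camera("wrist")[:,:,::-1];s=read_camera("side")[:,:,::-1]
o=np.hstack([cv2.resize(w,(400,300)),cv2.resize(s[180:330,200:400],(400,300),interpolation=cv2.INTER_CUBIC)])
cv2.imwrite("pics/miss.png",o);st=sensors.observe();print(st["grip_width"],st["grasp_force"],st["contact_force"],st["qpos"])
E
```

```text
0.0002676338763189412 2.77722034657927 [-0.57800054 -0.2817678   5.72833703] [-1.95133096e+01  4.45371874e+01  8.73596213e+01  1.26013255e-03
  4.79992452e+01 -9.03295942e+01]
```

View pics/miss.png

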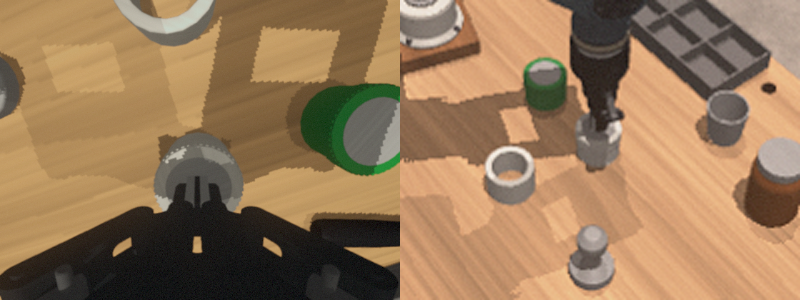

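```bash
python3 - <<'E'
from h import *
m=camera_model("wrist");s=sensors.observe();p=s["tool_pos"]
print(p,s["tool_rot"])
for z in(0.,.019,.032,.05,.06):print(z,proj(m,[p[0],p[1],z]), 'side',proj(camera_model("side"),[p[0],p[1],z]))
a=np.linspace(0,2*np.pi,9)[:-1]
for z in (.05,0):
  for c in ((.6285,-.1045),):print(z,(proj(m,np.c_[c[0]+.031*np.cos(a),c[1]+.031*np.sin(a),0*a+z])*[400/560,300/420]).round(0).tolist())
E
```

```text
[ 0.62935539 -0.1052614   0.01912026] [1.79999660e+02 1.03949785e-01 1.60815442e+02]
0.0 [[274.97200476 231.01873146]] side [[298.4133007  254.20683622]]
0.019 [[274.90095675 241.93215368]] side [[298.5070253  250.04937704]]
0.032 [[274.84374467 250.72791474]] side [[298.57219637 247.15360222]]
0.05 [[274.74948371 265.23450632]] side [[298.66386665 243.0735433 ]]
0.06 [[274.68756929 274.77323328]] side [[298.71552797 240.77067026]]
0.05 [[211.0, 225.0], [237.0, 206.0], [240.0, 174.0], [218.0, 149.0], [181.0, 147.0], [155.0, 170.0], [155.0, 201.0], [178.0, 223.0]]
0 [[208.0, 193.0], [227.0, 178.0], [230.0, 153.0], [212.0, 133.0], [185.0, 132.0], [165.0, 149.0], [165.0, 174.0], [182.0, 192.0]]
```

```bash
python3 - <<'E'
from h import *
w=read_camera("wrist")[:,:,::-1];s=read_camera("side")[:,:,::-1]
a=cv2.resize(w[170:310,200:350],(428,400),interpolation=cv2.INTER_CUBIC)
b=cv2.resize(s[205:275,265:330],(371,400),interpolation=cv2.INTER_CUBIC)
cv2.imwrite("pics/miss2.png",np.hstack([a,b]))
E
```

```text
(no output)
```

View pics/miss2.png

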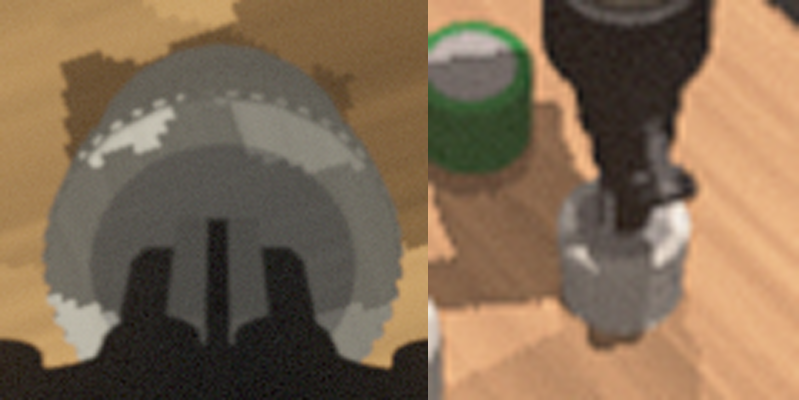

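The shut fingers are standing on the collar's top at z≈0.05, although the reported TCP z is 0.019. The real fingertips therefore seem to lie about 30 mm behind the reported TCP. I'll check this with numbers from the wrist view.

```bash
python3 - <<'E'
from h import *
print([(k,getattr(r,k)) for k in dir(r) if not k.startswith("_") and not callable(getattr(r,k))], [k for k in dir(r) if not k.startswith("_")])
m=camera_model("wrist");s=sensors.observe();p=s["tool_pos"];a=np.deg2rad(160.8)
x=np.array([np.cos(a),np.sin(a),0]);y=np.array([np.sin(a),-np.cos(a),0])
# shut tip, camera-near edge (+11mm in x); open pads at y=+-42.5, near edge
for b in(0,.013,.02,.03,.04,.045):
    q=p+[0,0,b]
    print(b,proj(m,np.array([q+.011*x,q+.0425*y+.011*x,q-.0425*y+.011*x])).round(0).tolist())
E
```

```text
[('tcp_to_grasp', 0.0187)] ['PlanningError', 'tcp_to_grasp']
0 [[275.0, 224.0], [349.0, 224.0], [201.0, 224.0]]
0.013 [[275.0, 232.0], [354.0, 232.0], [196.0, 232.0]]
0.02 [[275.0, 236.0], [357.0, 236.0], [192.0, 236.0]]
0.03 [[275.0, 244.0], [362.0, 244.0], [187.0, 244.0]]
0.04 [[275.0, 252.0], [368.0, 252.0], [181.0, 252.0]]
0.045 [[275.0, 257.0], [371.0, 256.0], [178.0, 256.0]]
```

Two checks agree: the real tips are about 31 mm short of the reported TCP when shut and about 45 mm short when open. The collar hasn't moved. I'll open, go about 35 mm lower and grip again.

Request:
jog_arm([
  {"dx": 0,"dy": 0,"dz": -0.5,"turn": 0,"grip": -1},
  {"dx": 0,"dy": 0.09,"dz": -0.2,"turn": 0,"grip": -1},
  {"dx": 0,"dy": 0,"dz": 0,"turn": 0,"grip": -1},
  {"dx": 0,"dy": 0,"dz": 0,"turn": 0,"grip": -1},
  {"dx": 0,"dy": 0,"dz": 0,"turn": 0,"grip": -1},
  {"dx": 0,"dy": 0,"dz": 0,"turn": 0,"grip": -1},
])

```text
t: 8.82
tool_pos: [0.629, -0.1032, 0.0321]
tool_rot: [-180.0, -0.0, 160.8]
contact_force: [-0.0, 0.4, -0.0]
grip_width: 0.0855
grasp_force: 0.0
```

Request:
jog_arm([
  {"dx": 0,"dy": 0,"dz": 0.6,"turn": 0,"grip": -1},
  {"dx": 0,"dy": 0,"dz": 0.6,"turn": 0,"grip": -1},
  {"dx": 0,"dy": 0,"dz": 0.4,"turn": 0,"grip": -1},
  {"dx": 0,"dy": 0,"dz": 0,"turn": 0,"grip": -1},
])

```text
t: 9.32
tool_pos: [0.6283, -0.103, -0.001]
tool_rot: [180.0, -0.1, 160.8]
contact_force: [-0.0, -0.1, -0.2]
grip_width: 0.0857
grasp_force: 0.0
```

```bash
python3 - <<'E'
from h import *
s=sensors.observe();print(s["t"],s["tool_pos"],s["contact_force"],s["grip_width"])
E
```

```text
9.325 [ 0.62827259 -0.10297526 -0.00101588] [-0.02299658 -0.06662865 -0.24827578] 0.08569349806762405
```

Request:
jog_arm([
  {"dx": 0,"dy": 0,"dz": 0.4,"turn": 0,"grip": -1},
  {"dx": 0,"dy": 0,"dz": 0.4,"turn": 0,"grip": -1},
  {"dx": 0,"dy": 0,"dz": 0,"turn": 0,"grip": -1},
])

```text
t: 9.7
tool_pos: [0.6285, -0.1031, -0.0165]
tool_rot: [-180.0, -0.1, 160.8]
contact_force: [0.2, -0.5, -0.6]
grip_width: 0.0853
grasp_force: 0.0
```

Request:
jog_arm([
  {"dx": 0,"dy": 0,"dz": 0,"turn": 0,"grip": 1},
  {"dx": 0,"dy": 0,"dz": 0,"turn": 0,"grip": 1},
  {"dx": 0,"dy": 0,"dz": 0,"turn": 0,"grip": 1},
  {"dx": 0,"dy": 0,"dz": 0,"turn": 0,"grip": 1},
  {"dx": 0,"dy": 0,"dz": 0,"turn": 0,"grip": 1},
], newtons=60)

```text
t: 10.32
tool_pos: [0.6297, -0.1035, -0.015]
tool_rot: [-180.0, 0.1, 160.8]
contact_force: [-0.3, -0.1, 6.4]
grip_width: 0.0605
grasp_force: 65.1
```

Gripped. Lift, then check.

Request:
jog_arm([
  {"dx": 0,"dy": 0,"dz": -0.5,"turn": 0,"grip": 1},
  {"dx": 0,"dy": 0,"dz": -1,"turn": 0,"grip": 1},
  {"dx": 0,"dy": 0,"dz": -1,"turn": 0,"grip": 1},
  {"dx": 0,"dy": 0,"dz": -1,"turn": 0,"grip": 1},
  {"dx": 0,"dy": 0,"dz": -1,"turn": 0,"grip": 1},
  {"dx": 0,"dy": 0,"dz": -1,"turn": 0,"grip": 1},
  {"dx": 0,"dy": 0,"dz": -1,"turn": 0,"grip": 1},
  {"dx": 0,"dy": 0,"dz": -1,"turn": 0,"grip": 1},
])

```text
t: 11.32
tool_pos: [0.6291, -0.1033, 0.1363]
tool_rot: [-180.0, 0.1, 160.8]
contact_force: [0.0, -0.2, -2.8]
grip_width: 0.0604
grasp_force: 65.3
```

Request:
jog_arm([
  {"dx": 0.55,"dy": 0.91,"dz": 0,"turn": 0,"grip": 1},
  {"dx": 0.55,"dy": 0.91,"dz": 0,"turn": 0,"grip": 1},
  {"dx": 0.55,"dy": 0.91,"dz": 0,"turn": 0,"grip": 1},
  {"dx": 0.55,"dy": 0.91,"dz": 0,"turn": 0,"grip": 1},
  {"dx": 0.55,"dy": 0.91,"dz": 0,"turn": 0,"grip": 1},
  {"dx": 0.55,"dy": 0.91,"dz": 0,"turn": 0,"grip": 1},
  {"dx": 0.55,"dy": 0.91,"dz": 0,"turn": 0,"grip": 1},
  {"dx": 0.55,"dy": 0.91,"dz": 0,"turn": 0,"grip": 1},
])

```text
t: 12.32
tool_pos: [0.5937, 0.0645, 0.1343]
tool_rot: [180.0, 0.0, 160.8]
contact_force: [-0.1, 0.0, -2.7]
grip_width: 0.0604
grasp_force: 65.3
```

Request:
jog_arm([
  {"dx": 0.55,"dy": 0.91,"dz": -0.2,"turn": 0,"grip": 1},
  {"dx": 0.55,"dy": 0.91,"dz": -0.2,"turn": 0,"grip": 1},
  {"dx": 0.55,"dy": 0.91,"dz": -0.1,"turn": 0,"grip": 1},
  {"dx": 0.55,"dy": 0.91,"dz": 0,"turn": 0,"grip": 1},
  {"dx": 0,"dy": 0,"dz": 0,"turn": 0,"grip": 1},
  {"dx": 0,"dy": 0,"dz": 0,"turn": 0,"grip": 1},
])

```text
t: 13.08
tool_pos: [0.5763, 0.1462, 0.1442]
tool_rot: [-180.0, 0.0, 160.8]
contact_force: [0.3, 0.4, -2.3]
grip_width: 0.0605
grasp_force: 65.3
```

```bash
python3 - <<'E'
from h import *
m=camera_model("wrist");im=read_camera("wrist")[:,:,::-1];sd=read_camera("side")[:,:,::-1]
s=sensors.observe();print(s["t"],s["tool_pos"],s["tool_rot"],s["contact_force"],s["grip_width"],s["grasp_force"])
d=np.array([.5595,.2295])-s["tool_pos"][:2];a=np.deg2rad(160.82)
print([np.cos(a)*d[0]+np.sin(a)*d[1],np.sin(a)*d[0]-np.cos(a)*d[1]])
cv2.imwrite("pics/lift.png",np.hstack([cv2.resize(im,(400,300)),cv2.resize(sd[110:260,170:370],(400,300),interpolation=cv2.INTER_CUBIC)]))
E
```

```text
13.175 [0.57649622 0.1457108  0.14419368] [-1.79982120e+02  7.47602396e-03  1.60775369e+02] [-1.22531305 -0.46890265 -1.51353841] 0.06029299107597794 65.31339739052783
[np.float64(0.04358062961772602), np.float64(0.0735542709872913)]
```

Request:
jog_arm([
  {"dx": 0.55,"dy": 0.92,"dz": 0,"turn": 0,"grip": 1},
  {"dx": 0.55,"dy": 0.92,"dz": 0,"turn": 0,"grip": 1},
  {"dx": 0.54,"dy": 0.92,"dz": 0,"turn": 0,"grip": 1},
  {"dx": 0.54,"dy": 0.92,"dz": 0,"turn": 0,"grip": 1},
  {"dx": 0,"dy": 0,"dz": 0.7,"turn": 0,"grip": 1},
  {"dx": 0,"dy": 0,"dz": 0.7,"turn": 0,"grip": 1},
  {"dx": 0,"dy": 0,"dz": 0.2,"turn": 0,"grip": 1},
  {"dx": 0,"dy": 0,"dz": 0,"turn": 0,"grip": 1},
])

```text
t: 14.18
tool_pos: [0.5591, 0.2294, 0.1115]
tool_rot: [-180.0, -0.1, 160.8]
contact_force: [-0.0, 0.1, -1.4]
grip_width: 0.0603
grasp_force: 65.4
```

Request:
jog_arm([
  {"dx": 0,"dy": 0,"dz": 0.1,"turn": 0,"grip": 1},
  {"dx": 0,"dy": 0,"dz": 0.1,"turn": 0,"grip": 1},
  {"dx": 0,"dy": 0,"dz": 0.1,"turn": 0,"grip": 1},
  {"dx": 0,"dy": 0,"dz": 0.1,"turn": 0,"grip": 1},
])

```text
t: 14.68
tool_pos: [0.5593, 0.2302, 0.1043]
tool_rot: [180.0, 0.0, 160.8]
contact_force: [-0.3, 0.3, -2.7]
grip_width: 0.0606
grasp_force: 65.4
```

Request:
jog_arm([
  {"dx": 0,"dy": 0,"dz": 0.1,"turn": 0,"grip": 1},
  {"dx": 0,"dy": 0,"dz": 0.1,"turn": 0,"grip": 1},
  {"dx": 0,"dy": 0,"dz": 0.1,"turn": 0,"grip": 1},
])

```text
t: 15.05
tool_pos: [0.5591, 0.23, 0.0981]
tool_rot: [-180.0, -0.0, 160.8]
contact_force: [-0.5, -1.2, -1.1]
grip_width: 0.0605
grasp_force: 65.4
```

Request:
jog_arm([
  {"dx": 0,"dy": 0,"dz": 0.1,"turn": 0,"grip": 1},
  {"dx": 0,"dy": 0,"dz": 0.1,"turn": 0,"grip": 1},
])

```text
t: 15.3
tool_pos: [0.5591, 0.23, 0.0942]
tool_rot: [-180.0, -0.0, 160.8]
contact_force: [-1.1, -1.8, -1.4]
grip_width: 0.0604
grasp_force: 65.4
```

Request:
jog_arm([
  {"dx": 0,"dy": 0,"dz": 0.1,"turn": 0,"grip": 1},
  {"dx": 0,"dy": 0,"dz": 0.1,"turn": 0,"grip": 1},
  {"dx": 0,"dy": 0,"dz": 0,"turn": 0,"grip": 1},
])

```text
t: 15.68
tool_pos: [0.5591, 0.23, 0.0907]
tool_rot: [-180.0, -0.0, 160.8]
contact_force: [-2.0, -2.7, 3.0]
grip_width: 0.0604
grasp_force: 65.9
```

Request:
jog_arm([
  {"dx": 0,"dy": 0,"dz": 0.1,"turn": 0,"grip": 1},
  {"dx": 0,"dy": 0,"dz": 0,"turn": 0,"grip": 1},
])

```text
t: 15.92
tool_pos: [0.5594, 0.23, 0.0904]
tool_rot: [-180.0, 0.1, 160.8]
contact_force: [-4.7, -4.1, 12.8]
grip_width: 0.0603
grasp_force: 66.8
```

Collar is resting on the pins. I'll ease the side force a little, then turn in steps and watch the push.

Request:
jog_arm([
  {"dx": 0.03,"dy": -0.05,"dz": 0,"turn": 0.5,"grip": 1},
  {"dx": 0,"dy": 0,"dz": 0,"turn": 1,"grip": 1},
  {"dx": 0,"dy": 0,"dz": 0,"turn": 1,"grip": 1},
  {"dx": 0,"dy": 0,"dz": 0,"turn": 1,"grip": 1},
])

```text
t: 16.42
tool_pos: [0.5599, 0.2289, 0.0905]
tool_rot: [179.9, 0.2, 146.8]
contact_force: [-2.7, -4.3, 9.7]
grip_width: 0.0602
grasp_force: 66.3
```

Request:
jog_arm([
  {"dx": 0,"dy": 0,"dz": 0,"turn": 1,"grip": 1},
  {"dx": 0,"dy": 0,"dz": 0,"turn": 1,"grip": 1},
  {"dx": 0,"dy": 0,"dz": 0,"turn": 1,"grip": 1},
  {"dx": 0,"dy": 0,"dz": 0,"turn": 1,"grip": 1},
])

```text
t: 16.92
tool_pos: [0.5598, 0.2297, 0.0893]
tool_rot: [179.8, 0.1, 130.7]
contact_force: [-0.4, 0.1, 0.6]
grip_width: 0.0603
grasp_force: 65.5
```

```bash
python3 - <<'E'
from h import *
s=sensors.observe();print(s["t"],s["tool_pos"],s["tool_rot"],s["contact_force"],s["ft_torque"],s["qpos"])
E
```

```text
16.925 [0.55981596 0.22967727 0.08934725] [1.79814160e+02 9.62461549e-02 1.30673766e+02] [-0.43947831  0.05686279  0.64292962] [-0.16159404  0.0009304  -0.07625686] [ 1.17336240e+01  3.67252931e+01  9.06491341e+01  7.19252527e-03
  5.24163670e+01 -2.89446748e+01]
```

The push has gone and z has dropped, so the keyways have probably dropped over the pins. Lower gently.

Request:
jog_arm([
  {"dx": 0,"dy": 0,"dz": 0.1,"turn": 0,"grip": 1},
  {"dx": 0,"dy": 0,"dz": 0.1,"turn": 0,"grip": 1},
])

```text
t: 17.18
tool_pos: [0.5583, 0.2295, 0.085]
tool_rot: [180.0, -0.0, 130.8]
contact_force: [-2.2, -2.1, 4.4]
grip_width: 0.0603
grasp_force: 65.9
```

Request:
jog_arm([
  {"dx": 0,"dy": 0,"dz": 0.1,"turn": 0,"grip": 1},
  {"dx": 0,"dy": 0,"dz": 0.1,"turn": 0,"grip": 1},
  {"dx": 0,"dy": 0,"dz": 0.1,"turn": 0,"grip": 1},
])

```text
t: 17.55
tool_pos: [0.5585, 0.2293, 0.0798]
tool_rot: [180.0, 0.0, 130.8]
contact_force: [-4.5, -2.3, 11.4]
grip_width: 0.0607
grasp_force: 66.0
```

Request:
jog_arm([
  {"dx": 0,"dy": -0.04,"dz": 0.1,"turn": 0,"grip": 1},
  {"dx": 0,"dy": 0,"dz": 0.1,"turn": 0,"grip": 1},
  {"dx": 0,"dy": 0,"dz": 0,"turn": 0,"grip": 1},
], newtons=80)

```text
t: 17.92
tool_pos: [0.5585, 0.2292, 0.0759]
tool_rot: [179.9, 0.0, 130.8]
contact_force: [-2.8, -2.0, 9.6]
grip_width: 0.0603
grasp_force: 84.5
```

Request:
jog_arm([
  {"dx": 0,"dy": 0,"dz": 0.1,"turn": 0,"grip": 1},
  {"dx": 0,"dy": 0,"dz": 0.05,"turn": 0,"grip": 1},
  {"dx": 0,"dy": 0,"dz": 0,"turn": 0,"grip": 1},
])

```text
t: 18.3
tool_pos: [0.5586, 0.2292, 0.075]
tool_rot: [179.9, 0.1, 130.8]
contact_force: [-5.2, -2.6, 21.4]
grip_width: 0.0599
grasp_force: 85.7
```

Request:
jog_arm([
  {"dx": 0,"dy": -0.02,"dz": 0.03,"turn": 0,"grip": 1},
  {"dx": 0,"dy": 0,"dz": 0,"turn": 0,"grip": 1},
  {"dx": 0,"dy": 0,"dz": 0,"turn": 0,"grip": 1},
  {"dx": 0,"dy": 0,"dz": 0,"turn": 0,"grip": 1},
])

```text
t: 18.8
tool_pos: [0.5586, 0.2292, 0.075]
tool_rot: [179.8, 0.1, 130.8]
contact_force: [-5.9, -2.3, 23.9]
grip_width: 0.0606
grasp_force: 86.0
```

```bash
python3 - <<'E'
from h import *
w=read_camera("wrist")[:,:,::-1];s=read_camera("side")[:,:,::-1]
cv2.imwrite("pics/end.png",np.hstack([cv2.resize(w,(400,300)),cv2.resize(s[120:225,150:290],(400,300),interpolation=cv2.INTER_CUBIC)]))
s=sensors.observe();print(s["t"],s["tool_pos"],s["tool_rot"],s["contact_force"],s["ft_torque"],s["grasp_force"])
E
```

```text
18.9 [0.5586358 0.2292238 0.0750017] [1.79811527e+02 8.57870177e-02 1.30848123e+02] [-6.05154482 -2.03503235 24.28609826] [-0.65225705  1.25137878 -0.23946747] 85.97428669141664
```

View pics/end.png

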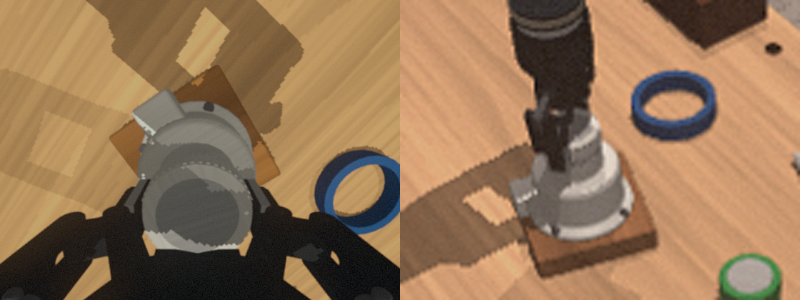

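The view shows the collar flat on the seat, held between the fingers: in the wrist half of the picture at (205,210), in the side half at (580,160). z is at the hard stop under a steady 24 N push, so I'm handing it in.

```bash
python3 -c "
from cell import close_job
print(close_job())"
```

```text
the job is handed in; nothing more can be done
None
```

I handed the job in with the collar keyed onto the spigot and at its hard stop on the seat, held by the gripper (24 N push, 86 N grip); my first grip missed because the real fingertips sit about 30 mm short of the reported TCP, and the verdict was not shown.

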